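Hang the tension weight on the swinging drop hook

ROBOT

A 7-joint arm with a two-finger parallel gripper is mounted at the origin on the work surface. World frame = base frame: x ahead of the robot, y to its left, z up, the work surface at z = 0. Lengths are in m, angles in rad, forces in N, time in s.
With the tool pointing down it reaches from about 0.425 to 1.025 m from the base axis. Payload 9.4 kg.
Tool frame: the origin (TCP) lies midway between the tips of the shut fingers; the grasp point (between the pads) lies 19 mm behind it; z points along the fingers, y is the direction in which the jaws open and shut (so a half turn about z gives the same grasp; the last joint's range is limited). The gripper opens to 85 mm and grips with 20 to 120 N. Pads are 22 mm wide; open, the fingers measure 114 mm over their backs; the gripper's body (76 mm by 85 mm) begins 54 mm behind the grasp point. The pads swing forward as they close: fully open they stand 13 mm farther back than shut.
Start: joints at [-0.077, 0.599, -0.003, 1.599, 0.002, 0.943, -0.08], TCP at [0.725, -0, 0.231] pointing down, gripper open.
Joint ranges: [-2.57, 2.57], [-0.35, 1.97], [-1.29, 1.29], [0.11, 2.56], [-1.05, 4.19], [0.11, 1.86], [-2.63, 2.63]. Speed limits (rad/s): [2.22, 2.22, 3.01, 3.01, 3.14, 3.14, 3.14].

INTERFACE

Orientations are given as a unit quaternion [w, x, y, z].
In Python, from plant import manip gives the robot as it stands. The module is installed in compiled form; this text tells all that it offers. Calls block until the motion is done:
- manip.move_to(position, orientation): joint-space move of the TCP to a pose.
- manip.move_straight(position, v=0.15, ori=None, stop_force=None): straight line of the TCP; ori=None keeps the orientation; v is the mean speed in m/s. With stop_force (N) it stops when the force on the tool has changed by that much, and returns True; else False.
- manip.move_j(angles): joint-space move.
- manip.grip(opening, newtons=None): opening from 0.0 (shut) to 1.0 (fully open); newtons is the grip in N (None keeps the last); returns when the fingers have stopped.
- manip.wait(seconds).
- manip.ik(position, orientation): joint angles nearest the present ones, or None.
- manip.observe(): the state.
- manip.read_camera(name): name is "scene" or "side" or "wrist"; returns a dict with "color" (384x512x3 uint8, red, green, blue), "intrinsics" (3x3 intrinsics, pixels), "R" (3x3) and "t" (3): a world point X has camera coordinates R X + t. Camera axes: x right, y down, z forward; pixel columns grow to the right and rows downward; lengths in m; the calibration is good to about 2 mm. A picture is of the moment at which its call begins. There is no depth.
A pose or a line that the arm cannot do raises manip.Unreachable and nothing moves.
- manip.sign_off(): hands the job in, once; it reports no verdict.
The state is a dict: "t": time; "q": joint angles; "joint_vel": joint speeds; "effort": joint torques, N m; "tcp_pos": TCP position; "ee_rot": TCP orientation; "wrist_force": force on the tool from outside, world axes, zero at the start; "ft_torque": the same for the moment, N m; "finger_gap": opening from 0.0 (shut) to 1.0 (fully open).
Only numpy, scipy, OpenCV 4.12 (cv2) and the standard library are available. Lean on these libraries where they do the work, as an engineer would, in place of code of your own. Each camera call takes 0.05 s, during which the arm holds its last target. There are 200 camera calls.

TASK

The drop hook of the label unwinder's weight hanger has been left swinging: touch it to stop it, and let go so that it hangs still by itself before you pick up any weight. Then hang the big tension weight by its eye on the hook's peg, pushed in far enough that the keeper flap drops down again behind the eye, and leave it hanging upright and quiet. Leave everything else on the table where it is.

Things in the scene. Friction and masses are not known exactly. Their poses are not given: they have to be found in the camera images.
- stand: fixed hanger stand. Origin on the table exactly below the hook's swing axis, z up; the hook's peg points along -x (roughly to the robot). Boom 24 mm square, centred 330 mm up, from x,y (30, 0) to (30, -150) mm; 30 mm square post, 350 mm high, at (30, -150) mm on a foot 80 by 100 mm. Nothing overhangs the peg farther out than x = -30 mm.
- pivot (a point): point on the hook's swing axis above the stand's origin, 330 mm up. The axis is the stand's x; around it is a fixed bearing tube 32 mm across, from x = -30 to +45 mm, right above the inner part of the peg, so that a gripper pointing straight down does not fit above peg_seat and has to lean back towards the peg's tip.
- hanger (a joint): swing angle of the steel drop hook about the pivot. 0 = plumb; positive = its lower end towards the stand's +y. Hardly damped: swings about 1.4 times a second for over a minute unless stopped; stops at +-0.8 rad, moves no other way. The hook is an L of 10 mm round bar, 0.25 kg: a stem from the pivot 140 mm down, then a straight level peg 100 mm long along -x. The peg is 190 mm above the table.
- peg_seat (a point): point on the peg's centre line 43 mm out from the stem's centre line, where the weight's eye is to hang. Moves with the hook; x axis along the peg towards the stem, z up along the stem
- peg_tip (a point): outer end of the peg, on its centre line, 57 mm out from peg_seat
- keeper (a joint): angle of the gravity keeper: a loose steel flap 10 mm wide, 4 mm thick, 20 g, pinned in the peg 42 mm out from peg_seat, hanging to 36 mm below the peg's centre line. 0 = straight down; grows as it swings in towards the stem, to 1.4 rad; it cannot swing outwards. An eye pushed along the peg folds it up, and it drops behind the eye once that is some 30 mm past the pin.
- keeper_end (a point): lower end of the keeper flap
- weight: the big tension weight, plain steel, 0.3 to 0.5 kg, standing upright; origin at the centre of its underside, z up. Drum 48 mm across, 40 mm high; above it an upright ring-shaped eye, and on top of that a finger tab. Total height 126 mm. Hanging centred on the peg, its origin is 80 mm below the peg's centre line.
- weight_eye (a point): centre of the big weight's eye, 68 mm above its underside: a ring of 8 mm round bar, 34 mm clear inside, its plane square to the body's x axis (the peg must pass through along body x, from either side)
- weight_tab (a point): centre of the big weight's finger tab, 109 mm above its underside: 12 mm (body x) by 24 mm (y) by 34 mm (z), from 92 to 126 mm above the underside
- small_weight: small tension weight, same plain steel form as the big one: drum 34 mm across and 26 mm high, about 85 mm tall in all; origin at the centre of its underside. Not the one to hang.
- label_roll: roll of white label stock standing on end, 90 mm across, 50 mm high; origin at the centre of its underside
- tape_core: cardboard ring lying flat, 84 mm across, 30 mm high; origin at the centre of its underside
- dropper: small amber bottle with black cap, 32 mm across, 75 mm high; origin at the centre of its underside
- tub: clear round jar with white lid, 80 mm across, 75 mm high; origin at the centre of its underside
- wrench: steel open-end wrench lying flat; origin near its middle
- roller: grey plastic guide roller lying on its side, 28 mm across, 110 mm long; origin on its underside at the middle

How it is judged:
By the outcome, as a careful person would: the job done as asked, in the order asked, and still so for the second after the job is handed in, with the robot touching nothing.
It also fails if it takes over 72 s, if anything falls off the work surface, if the arm or the gripper's body presses on something with over 40 N, if the wrist force passes 120 N, or if a joint passes its speed limit or range.

## Working session

There is one attempt and no reset: what is moved stays moved. The work goes in short steps, each a Python script; the robot and the scene stay as the last script left them, time stands still between calls to the robot, and variables do not carry over. Pictures are saved under pics/ and viewed, about 8 in all and at most 12, crops included, and the job is handed in when it is done.

```bash
mkdir -p pics; cat > h.py <<'E'
import numpy as np, cv2
from plant import manip as m
def snap(cam,name=None):
    r=m.read_camera(cam)
    if name: cv2.imwrite(f'pics/{name}.png',r['color'][:,:,::-1])
    return r
def ray(r,u,v):
    K,R,t=map(np.array,(r['intrinsics'],r['R'],r['t']))
    d=R.T@np.linalg.inv(K)@np.array([u,v,1.]); return -R.T@t,d/np.linalg.norm(d)
def onplane(r,u,v,z):
    c,d=ray(r,u,v); return c+d*(z-c[2])/d[2]
def tri(r1,p1,r2,p2):
    c1,d1=ray(r1,*p1);c2,d2=ray(r2,*p2)
    s=np.linalg.lstsq(np.c_[d1,-d2],c2-c1,rcond=None)[0]
    a,b=c1+d1*s[0],c2+d2*s[1]; return (a+b)/2,np.linalg.norm(a-b)
def proj(r,X):
    x=np.array(r['intrinsics'])@(np.array(r['R'])@np.array(X)+r['t']); return x[:2]/x[2]
E
python3 - <<'E'
from h import *
import pickle
a=snap('scene');b=snap('side')
pickle.dump((a,b),open('ab.pkl','wb'))
cv2.imwrite('pics/1.png',np.hstack([cv2.resize(x['color'],(800,600))[:,:,::-1] for x in (a,)]))
cv2.imwrite('pics/2.png',cv2.resize(b['color'],(800,600))[:,:,::-1])
for r in(a,b): print(-np.array(r['R']).T@r['t'],np.array(r['R'])[2],r['intrinsics'])
print(m.observe())
E
```

```text
[1.30138212 0.14944813 1.27683913] [-0.55962961 -0.08252572 -0.82462368] [[408.2144254    0.         259.50546581]
 [  0.         408.2144254  181.62095592]
 [  0.           0.           1.        ]]
[0.37737906 1.200703   0.86959161] [ 0.16339186 -0.86293636 -0.47816727] [[482.26214922   0.         251.93438742]
 [  0.         482.26214922 189.39044176]
 [  0.           0.           1.        ]]
{'t': 0.1, 'q': array([-0.07667558,  0.60006749, -0.00251456,  1.6000274 ,  0.00181194,
        0.94287658, -0.07978077]), 'joint_vel': array([-0.00073217, -0.00044039,  0.00043826, -0.00100171,  0.00021676,
        0.00093186,  0.00051322]), 'effort': array([ 5.48369339e-03, -7.77996039e+01,  1.57005854e+00, -2.58627266e+01,
        1.26505349e-02,  5.64093614e-03,  1.40001674e-05]), 'tcp_pos': array([ 7.24599563e-01, -4.99804075e-05,  2.30495587e-01]), 'ee_rot': array([-4.29277556e-04,  7.07093710e-01,  7.07119517e-01, -5.38504045e-04]), 'wrist_force': array([ 0.52715496,  0.11115689, -0.06819284]), 'ft_torque': array([-0.01531957, -0.02838736, -0.04000665]), 'finger_gap': 1.0055930145144665}
```

View pics/1.png

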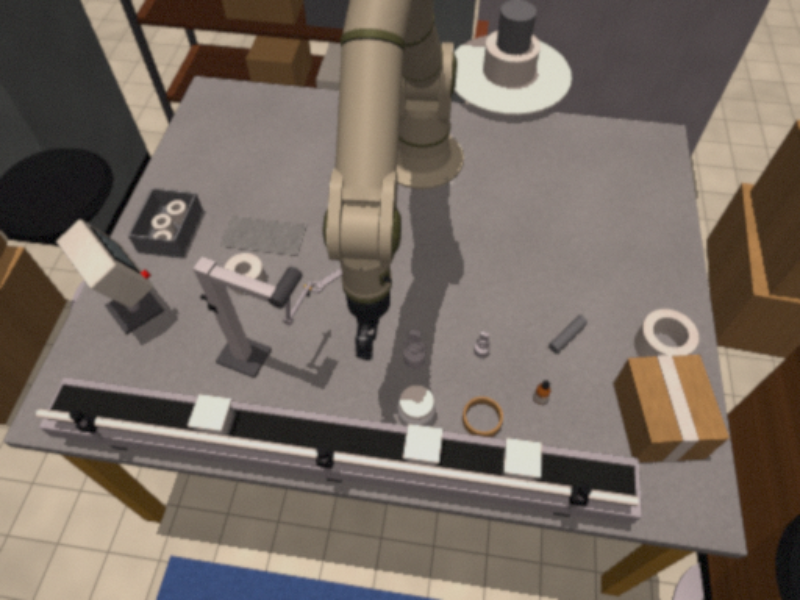

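View pics/2.png

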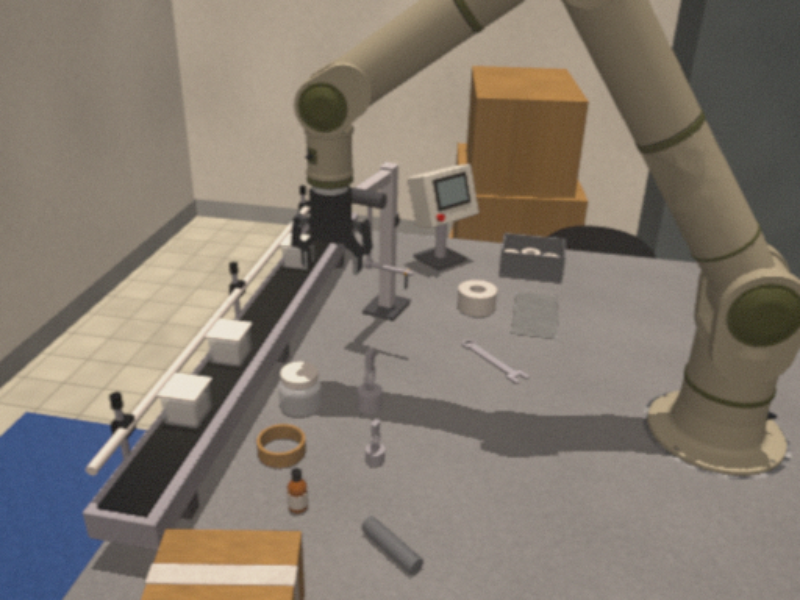

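The scene view shows the stand's post top at (205,265), the tube at (287,285), the peg tip at (338,272), the stem's lower end at (290,320) and the big weight's drum at (415,352). The side view shows the post top at (390,168), the drum at (370,400) and its tab at (371,355). The arm hides part of the hook, so I'll take coarse numbers first.

```bash
python3 - <<'E'
from h import *
import pickle
a,b=pickle.load(open('ab.pkl','rb'))
k=512/800
T=lambda p,q:print(*[np.round(x,3) for x in tri(a,np.array(p)*k,b,np.array(q)*k)])
T((205,265),(390,168)); T((338,273),(407,270)); T((415,340),(370,355)); T((482,342),(375,432))
for n,p in dict(foot=(243,357),drum=(415,358),small=(482,352)).items(): print(n,onplane(a,p[0]*k,p[1]*k,0.0))
print('side',[onplane(b,p[0]*k,p[1]*k,0) .round(3) for p in((387,307),(370,412),(375,464))])
# keep arm out of the way: retreat & look
q=m.observe()['tcp_pos']
m.move_to([0.55,0.25,0.40],[0,.7071,.7071,0])
F=[]
for i in range(14):
    F.append((m.observe()['t'],snap('scene'),m.observe()['t'],snap('side')))
pickle.dump(F,open('F.pkl','wb')); print([round(f[0],2) for f in F])
a,b=F[-1][1],F[-1][3]
c=lambda r,x,y,w,h,s:cv2.resize(r['color'][y:y+h,x:x+w,::-1],None,fx=s,fy=s,interpolation=cv2.INTER_CUBIC)
cv2.imwrite('pics/3.png',np.vstack([c(a,120,150,200,100,4)[:300],c(b,200,90,200,150,4)[:300]]))
cv2.imwrite('pics/3.png',np.hstack([c(a,115,155,110,100,3.6),c(b,190,90,110,100,3.6)]))
E
```

```text
[ 0.679 -0.311  0.34 ] 0.001
[ 0.59  -0.09   0.222] 0.018
[0.639 0.07  0.109] 0.015
[0.595 0.213 0.053] 0.009
foot [ 0.68673081 -0.31025523  0.        ]
drum [0.63179189 0.0727369  0.        ]
small [0.5941984  0.22049278 0.        ]
side [array([ 0.679, -0.312,  0.   ]), array([ 0.628,  0.089, -0.   ]), array([0.587, 0.228, 0.   ])]
[1.41, 1.51, 1.61, 1.71, 1.81, 1.91, 2.01, 2.11, 2.21, 2.31, 2.41, 2.51, 2.61, 2.71]
```

View pics/3.png

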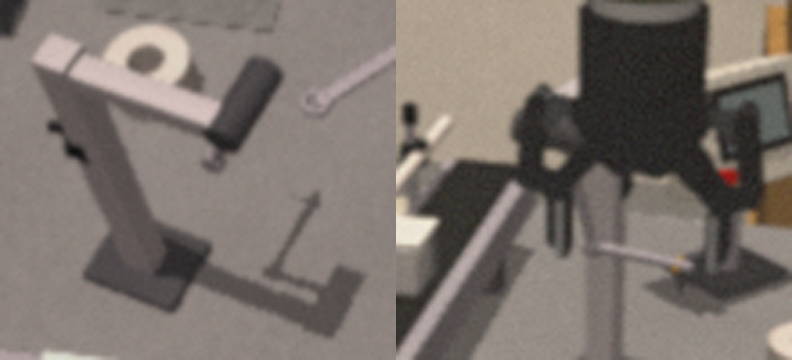

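The crop shows the post top centre at (58,53), the tube running from (224,133) to (266,75) and the foot's outline. The hook is hidden under the boom in the scene view. In the side view its peg runs from (590,247) to (680,267), with the gripper partly in front. I'll compute the stand's pose from the scene crop, then move the arm out of the side view.

```bash
python3 - <<'E'
from h import *
import pickle
F=pickle.load(open('F.pkl','rb')); a=F[-1][1]
P=lambda x,y,z:onplane(a,115+x/3.6,155+y/3.6,z)[:2]
post=P(58,53,.35); t1=P(224,133,.33);t2=P(266,75,.33)
print('post',post,'tube',t1,t2,np.linalg.norm(t1-t2))
foot=[P(*p,.008) for p in((84,272),(176,308),(212,243))]; print('foot',foot)
xa=(t1-t2)/np.linalg.norm(t1-t2); print('yaw tube',np.arctan2(xa[1],xa[0]))
b1=P(85,67,.342);b2=P(222,107,.342); d=b2-b1; print('yaw boom',np.arctan2(-d[0],d[1]))
f=foot[1]-foot[0]; print('yaw foot', np.arctan2(-f[0],f[1]), np.linalg.norm(f)); f=foot[1]-foot[2];print(np.arctan2(f[1],f[0]),np.linalg.norm(f))
m.move_to([0.50,0.30,0.45],[0,.7071,.7071,0])
m.move_j([1.0]+list(m.observe()['q'][1:]))
print(m.observe()['tcp_pos'],m.observe()['t'])
F=[]
for i in range(12):
    F.append((m.observe()['t'],snap('scene'),snap('side')))
pickle.dump(F,open('F2.pkl','wb'))
b=F[-1][2];a=F[-1][1]
c=lambda r,x,y,w,h,s:cv2.resize(r['color'][y:y+h,x:x+w,::-1],None,fx=s,fy=s,interpolation=cv2.INTER_CUBIC)
cv2.imwrite('pics/4.png',np.vstack([np.hstack([c(f[2],205,100,66,66,4) for f in F[i:i+3]]) for i in(0,3)]))
E
```

```text
post [ 0.68590797 -0.30583189] tube [ 0.72684148 -0.16509331] [ 0.66890962 -0.14654821] 0.06082780167994463
foot [array([ 0.70732127, -0.36416602]), array([ 0.7313587 , -0.26550372]), array([ 0.65803465, -0.25022817])]
yaw tube -0.3098110913554945
yaw boom -0.17742101006939495
yaw foot -0.23897769812635966 0.10154824432387824
-0.2053916048184807 0.07489832739902799
[ 0.28404634 -0.50920427  0.45083134] 6.1917
```

View pics/4.png

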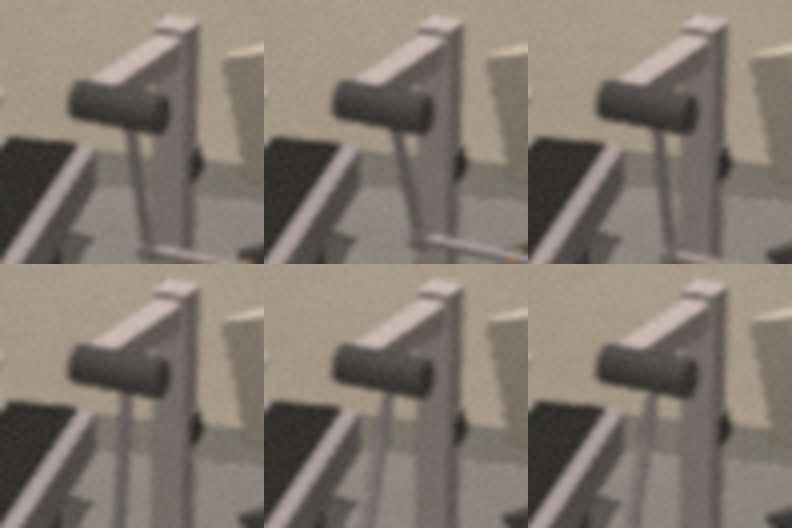

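The side frames show the tube from about (72,99) to (163,112) in each tile and the stem swinging through a visible arc. Next I'll refine the pivot, get the swing amplitude and take a wrist view from a stand-off in line with the peg.

```bash
cat >> h.py <<'E'
from scipy.spatial.transform import Rotation as Rn
O=np.array([0.690,-0.154]); YAW=-0.21
def S(x,y,z):  # stand -> world
    c,s=np.cos(YAW),np.sin(YAW); return np.array([O[0]+c*x-s*y,O[1]+s*x+c*y,z])
def ori(yaw,lean,flip=False):  # tool z leans forward along yaw dir; jaws across
    f=np.array([np.cos(yaw),np.sin(yaw),0]); l=np.array([-f[1],f[0],0])
    z=np.sin(lean)*f-np.cos(lean)*np.array([0,0,1]); y=-l if flip else l
    M=np.c_[np.cross(y,z),y,z]; q=Rn.from_matrix(M).as_quat(); return np.r_[q[3],q[:3]],z
E
python3 - <<'E'
from h import *
import pickle
F0=pickle.load(open('F.pkl','rb')); F=pickle.load(open('F2.pkl','rb')); a=F0[-1][1];b=F[0][2]
A=lambda x,y:(115+x/3.6,155+y/3.6); B=lambda x,y:(205+x/4,100+y/4)
for p,q in [((222,135),(76,99)),((266,72),(161,111)),((58,53),(178,26))]: print(tri(a,A(*p),b,B(*q)))
for lean in(.6,.8):
  for fl in(0,1):
    q,z=ori(YAW,lean,fl)
    for P in(S(-.043,0,.22),S(-.085,0,.19),S(-.25,0,.25),np.array([.635,.075,.11])):
        s=m.ik(P+.019*z,q); print(lean,fl,None if s is None else s.round(2))
c=lambda r,x,y,w,h,s:cv2.resize(r['color'][y:y+h,x:x+w,::-1],None,fx=s,fy=s,interpolation=cv2.INTER_CUBIC)
cv2.imwrite('pics/5.png',np.vstack([np.hstack([c(f[2],235,130,62,66,4) for f in F[i:i+3]]) for i in(0,3)]))
E
```

```text
(array([ 0.72882969, -0.16613456,  0.32898272]), np.float64(0.0011303552491687967))
(array([ 0.66133789, -0.14967291,  0.32904733]), np.float64(0.007425992848862538))
(array([ 0.67970906, -0.3101788 ,  0.34328186]), np.float64(0.0031376816640707027))
0.6 0 [ 0.31  0.46 -0.27  2.2   2.1   0.21 -0.59]
0.6 0 [ 0.44  0.5  -0.46  2.3   2.24  0.37 -0.74]
0.6 0 None
0.6 0 [-0.09  0.67 -0.38  2.29  2.1   0.62 -1.01]
0.6 1 [ 0.11  0.45 -0.01  2.21  2.66  0.13  1.96]
0.6 1 [ 0.24  0.48 -0.19  2.31  2.58  0.28  2.05]
0.6 1 None
0.6 1 [-0.35  0.65 -0.01  2.3   2.37  0.45  1.81]
0.8 0 [ 0.45  0.52 -0.48  2.32  2.56  0.55 -1.02]
0.8 0 [ 0.45  0.57 -0.51  2.43  2.62  0.7  -1.1 ]
0.8 0 None
0.8 0 [-0.03  0.78 -0.55  2.38  2.25  1.02 -1.18]
0.8 1 [ 0.37  0.51 -0.37  2.32  2.64  0.53  2.02]
0.8 1 [ 0.35  0.55 -0.37  2.44  2.72  0.67  1.92]
0.8 1 None
0.8 1 [-0.28  0.73 -0.19  2.4   2.41  0.86  1.72]
```

View pics/5.png

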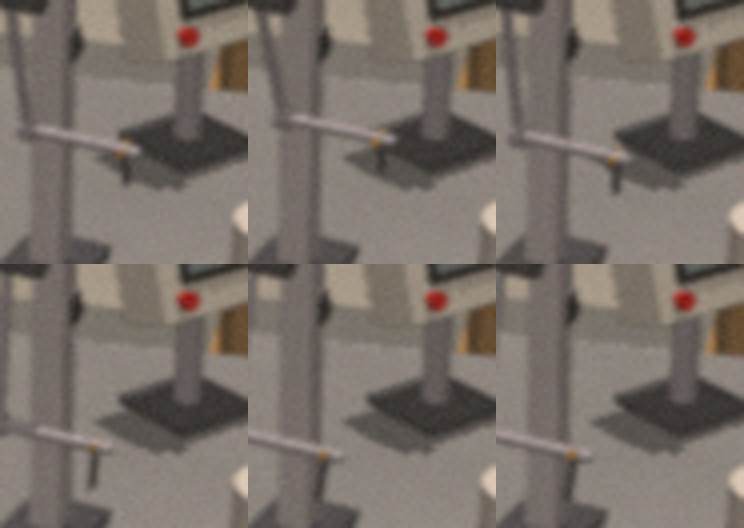

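The frames show the peg tip at tile pixels (137,150), (146,139), (132,157), (110,185), (92,192) and (94,192). Intersecting those rays with the plane x = -100 mm gives the amplitude.

```bash
sed -i 's/O=np.array(.*; YAW/O=np.array([0.688,-0.1555]); YAW/' h.py; python3 - <<'E'
from h import *
import pickle
F=pickle.load(open('F2.pkl','rb'))
n=S(1,0,0)-S(0,0,0); l=S(0,1,0)-S(0,0,0)
for i,(x,y) in enumerate([(137,150),(146,139),(132,157),(110,185),(92,192),(94,192)]):
    c,d=ray(F[i][2],235+x/4,130+y/4); P=c+d*(n@(S(-.1,0,.19)-c))/(n@d); print(F[i][0],'ys',round(l@(P-S(0,0,0)),4),'z',round(P[2],3), 'ang',np.arcsin(l@(P-S(0,0,0))/.14).round(3))
for lean in(.5,.65,.8):
  for fl in(0,1):
    q,z=ori(YAW,lean,fl)
    print(lean,fl,[m.ik(S(-.085,0,.19)+(.019-back)*z,q) is not None for back in(0,.03,.06,.09,.12,.15)],[m.ik(S(-x,0,.225)+.019*z,q) is not None for x in(.04,.08,.1,.12,.14,.16)])
    q,z=ori(0,lean,fl);print([m.ik(np.array([.635,.075,.115])+(.019-back)*z,q) is not None for back in(0,.03,.06,.09,.12,.15)])
E
```

```text
6.1917 ys -0.0367 z 0.196 ang -0.266
6.2917 ys -0.0563 z 0.198 ang -0.414
6.3917 ys -0.0261 z 0.195 ang -0.188
6.4917 ys 0.0195 z 0.191 ang 0.14
6.5917 ys 0.0564 z 0.202 ang 0.414
6.6917 ys 0.0523 z 0.2 ang 0.383
0.5 0 [True, True, True, True, True, True] [True, True, True, True, True, True]
[True, True, True, True, True, True]
0.5 1 [True, False, False, True, True, True] [True, False, False, False, False, True]
[True, True, True, True, False, False]
0.65 0 [True, True, True, True, True, True] [True, True, True, True, True, True]
[True, True, True, True, True, True]
0.65 1 [True, True, True, True, True, True] [True, True, True, True, True, True]
[True, True, True, True, True, True]
0.8 0 [True, True, True, True, True, True] [True, True, True, True, True, False]
[True, True, True, True, False, False]
0.8 1 [True, True, True, True, True, True] [True, True, True, True, True, False]
[True, True, True, True, False, False]
```

Swing is about ±0.43 rad (±58 mm), too wide to straddle. I'll use the shut fingers as a slow stop: move in from +y past plumb so the hook leans on them, then retreat very slowly so it is left at plumb with almost no speed. On the way I'll take a wrist picture above the weight.

```bash
cat > stop.py <<'E'
from h import *
import pickle
m.grip(0.0,40)
m.move_to([.58,.09,.38],ori(0,0)[0]); 
w=snap('wrist','w1'); pickle.dump(w,open('w1.pkl','wb')); print(w['t'],m.observe()['t'])
q,z=ori(YAW,.65,0)
P=lambda y:S(-.09,y,.19)+.014*z
m.move_to(P(.11)-.06*z,q); m.move_straight(P(.11),v=.2)
print('in',m.observe()['t'],m.observe()['wrist_force'])
m.move_straight(P(.02),v=.05); m.move_straight(P(-.005),v=.03)
L=[]
for i in range(6): m.wait(.15); L.append(m.observe()['wrist_force'].round(2))
print(np.array(L))
s1=snap('side')
m.move_straight(P(.012),v=.012)
m.move_straight(P(.032),v=.006)
s2=snap('side');m.wait(.15);s3=snap('side');m.wait(.15);s4=snap('side')
pickle.dump((s1,s2,s3,s4),open('s.pkl','wb')); print(m.observe()['t'],m.observe()['tcp_pos'],P(.032))
c=lambda r,x,y,w,h,s:cv2.resize(r['color'][y:y+h,x:x+w,::-1],None,fx=s,fy=s,interpolation=cv2.INTER_CUBIC)
top=np.hstack([c(s,205,120,90,66,2.2) for s in (s1,s2,s3,s4)])
cv2.imwrite('pics/6.png',np.vstack([top,cv2.copyMakeBorder(w['color'][:,:,::-1],0,0,0,top.shape[1]-512,0)]))
E
python3 stop.py
```

```text
[-0.08972611 -0.63922351  0.33551396] 10.6
in 12.575 [-0.47379143 -0.40020568  0.62309024]
[[ 0.8   1.05 -0.82]
 [ 0.15  0.86  0.18]
 [ 1.1   0.51  0.75]
 [-0.12  0.99 -0.43]
 [-0.65  0.47 -0.54]
 [ 0.38 -0.3  -0.81]]
21.9583 [ 0.61491192 -0.10722048  0.17881931] [ 0.61493441 -0.10720782  0.17885483]
```

View pics/6.png

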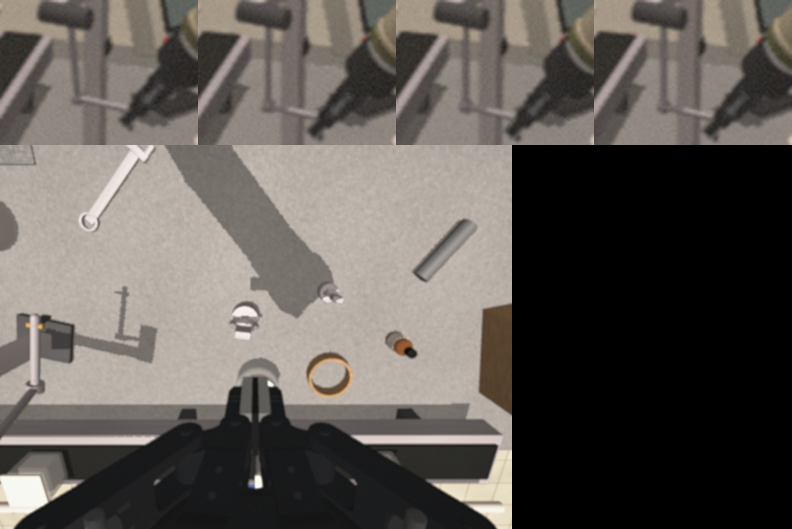

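The strip shows the hook hanging against, then free of, the fingers. The wrist view shows the weight at about (245,175), with its tab end near (243,190) and the tab's broad side along image x. Next I'll withdraw and check the stillness numerically, and get a close wrist look at the weight.

```bash
python3 - <<'E'
from h import *
import pickle
q,z=ori(YAW,.65,0)
P=lambda y:S(-.09,y,.19)+.014*z
m.move_straight(P(.042),v=.01); m.move_straight(P(.10),v=.1)
ss=[]
for i in range(7): ss.append(snap('side')); m.wait(.05)
g=[cv2.GaussianBlur(s['color'].astype(np.float32).mean(2),(0,0),1) for s in ss]
reg=[x[130:175,225:275] for x in g]
ref=np.mean(reg,0)
print('shift',[np.round(cv2.phaseCorrelate(reg[0][:, :],r)[0],2) for r in reg],'rms',[float(np.sqrt(((r-ref)**2).mean()).round(2)) for r in reg])
# column position of darkest/brightest stem along row
def col(s):
    im=s['color'].astype(np.float32); return im
pickle.dump(ss,open('ss.pkl','wb')); print(m.observe()['t'])
# close look at weight
m.move_straight(P(.10)-.10*z,v=.25)
m.move_to([.56,.08,.33],ori(0,0.35)[0])
w=snap('wrist'); sc=snap('scene'); sd=snap('side'); pickle.dump((w,sc,sd),open('w2.pkl','wb')); print(m.observe()['t'],-np.array(w['R']).T@w['t'])
u,v=proj(w,[.635,.075,.08]).astype(int); print(u,v)
c=lambda r,x,y,w,h,s:cv2.resize(r['color'][max(y,0):y+h,max(x,0):x+w,::-1],(int(w*s),int(h*s)),interpolation=cv2.INTER_CUBIC)
u2,v2=proj(sc,[.635,.075,.07]).astype(int);u3,v3=proj(sd,[.635,.075,.07]).astype(int);print(u2,v2,u3,v3)
d=c(ss[-1],200,100,100,80,4)
top=np.hstack([c(w,u-50,v-50,100,100,3.5),d[:320,:400]] ) if 0 else None
cv2.imwrite('pics/7.png',np.vstack([np.hstack([c(w,u-50,v-50,100,100,3),c(sc,u2-25,v2-25,50,50,6)]),np.hstack([c(sd,u3-25,v3-25,50,50,6),c(ss[-1],200,100,100,100,3)])]))
E
```

```text
shift [array([0. , 0.5]), array([-0.04,  0.57]), array([-0.03,  0.53]), array([0.02, 0.51]), array([-0.  ,  0.49]), array([-0.02,  0.42]), array([-0.  ,  0.48])] rms [0.7300000190734863, 0.8399999737739563, 0.800000011920929, 0.7300000190734863, 0.800000011920929, 1.0499999523162842, 0.9700000286102295]
24.5417
26.65 [0.43468047 0.07923985 0.43448384]
252 141
266 220 235 240
```

View pics/7.png

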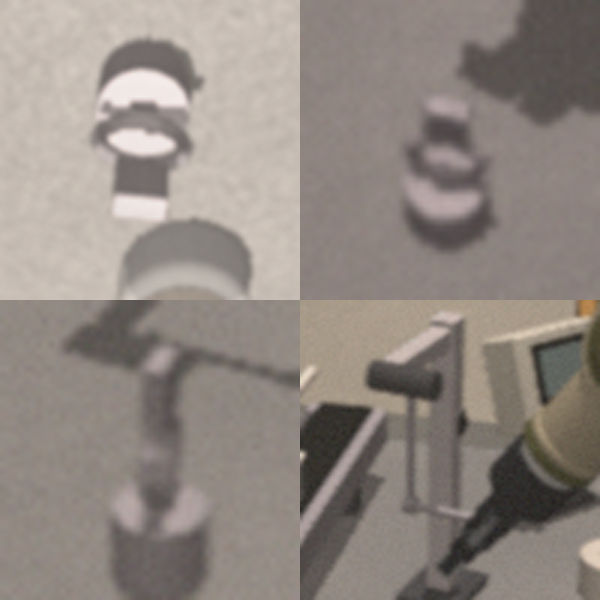

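The hook hangs still: image changes are at noise level with the fingers 100 mm away. The weight's tab top has wrist-crop corners (113,195), (168,196), (166,220) and (113,217). It sits at (147,105) in the scene tile and (162,58) in the side tile.

```bash
python3 - <<'E'
from h import *
import pickle
w,sc,sd=pickle.load(open('w2.pkl','rb')); ss=pickle.load(open('ss.pkl','rb'))
W=lambda x,y:(202+x/3,91+y/3)
C=np.array([onplane(w,*W(*p),.126) for p in((113,195),(168,196),(166,220),(113,217))]); print(C.round(4),C.mean(0))
for i,j in((0,1),(3,2)): d=C[j]-C[i]; print('yaw',np.arctan2(-d[0],d[1]),np.linalg.norm(d))
for i,j in((0,3),(1,2)): d=C[i]-C[j]; print('yaw',np.arctan2(d[1],d[0]),np.linalg.norm(d))
pw=W(*np.mean([(113,195),(168,196),(166,220),(113,217)],0)); ps=(241+147/6,195+105/6); pd=(210+162/6,215+58/6)
print('wrist+scene',tri(w,pw,sc,ps)); print('wrist+side',tri(w,pw,sd,pd)); print('scene+side',tri(sc,ps,sd,pd))
# drum top ellipse white patch in wrist => ring widest points (z=.068)
for p in((93,133),(192,147)): print(onplane(w,*W(*p),.068))
print('drum l/r', [onplane(w,*W(*p),.02) for p in((97,100),(193,100))])
print('stem bottom proj',proj(ss[-1],S(0,0,.19)),'meas',(200+110/3,100+204/3))
for x,y in((0,0),): 
  c,d=ray(ss[-1],200+110/3,100+204/3); n=S(0,1,0)-S(0,0,0); p=c+d*(n@(S(0,0,.19)-c))/(n@d); print('stem bottom on y=0 plane',p,S(0,0,.19))
E
```

```text
[[0.6299 0.0599 0.126 ]
 [0.6304 0.0829 0.126 ]
 [0.6425 0.0822 0.126 ]
 [0.6409 0.0596 0.126 ]] [0.63590442 0.07114498 0.126     ]
yaw -0.021957453233383255 0.02300791742952909
yaw -0.06842989585526403 0.02264341356441197
yaw 3.1080896872936705 0.011032847658311445
yaw 3.0769330495823457 0.01209505417144746
wrist+scene (array([0.63690137, 0.07125612, 0.12436731]), np.float64(0.0003214679397783075))
wrist+side (array([0.63358288, 0.07151976, 0.1256938 ]), np.float64(0.004189980502508113))
scene+side (array([0.63376209, 0.0703442 , 0.12213184]), np.float64(0.0036423935117658305))
[0.63214695 0.04801381 0.068     ]
[0.63964547 0.09491944 0.068     ]
drum l/r [array([0.63882965, 0.04692319, 0.02      ]), array([0.63886142, 0.0968495 , 0.02      ])]
stem bottom proj [235.95565661 167.80290576] meas (236.66666666666666, 168.0)
stem bottom on y=0 plane [ 0.6855401  -0.15497569  0.18983507] [ 0.688  -0.1555  0.19  ]
```

The weight is at (0.636, 0.071) with yaw about -0.05, so I'll grasp it by the tab with the same lean as for hanging. The closing pads will square it up.

```bash
cat > pick.py <<'E'
from h import *
import pickle
L=.65; q,z=ori(-.06,L)
G=np.array([.636,.071,.114])+.019*z
m.grip(.65,80)
m.move_to(G-.08*z,q); m.move_straight(G,v=.12)
print(m.observe()['wrist_force'].round(2)); m.grip(0,80); print('gap',m.observe()['finger_gap']*85)
m.move_straight(G+[0,0,.13],v=.15); print('F',m.observe()['wrist_force'].round(2),m.observe()['t'])
q2,z2=ori(YAW,L); T=S(-.16,0,.229)+.019*z2
try: m.move_straight(T,v=.2,ori=q2)
except m.Unreachable: print('unr'); m.move_to(T,q2)
m.wait(.4)
print(m.observe()['t'],m.observe()['tcp_pos'],T)
w,sd,sc=snap('wrist'),snap('side'),snap('scene'); pickle.dump((w,sd,sc),open('pre.pkl','wb'))
c=lambda r,x,y,w,h,s:cv2.resize(r['color'][y:y+h,x:x+w,::-1],(int(w*s),int(h*s)),interpolation=cv2.INTER_CUBIC)
cv2.imwrite('pics/8.png',np.hstack([c(sd,215,100,100,110,4),c(w,130,50,250,275,1.6)]))
E
python3 pick.py
```

```text
[ 0.15 -0.13  0.48]
gap 22.192253293044566
F [ 0.71  1.11 -5.17] 30.7583
32.4167 [ 0.54291686 -0.124176    0.21391999] [ 0.54276098 -0.1245434   0.21387441]
```

View pics/8.png

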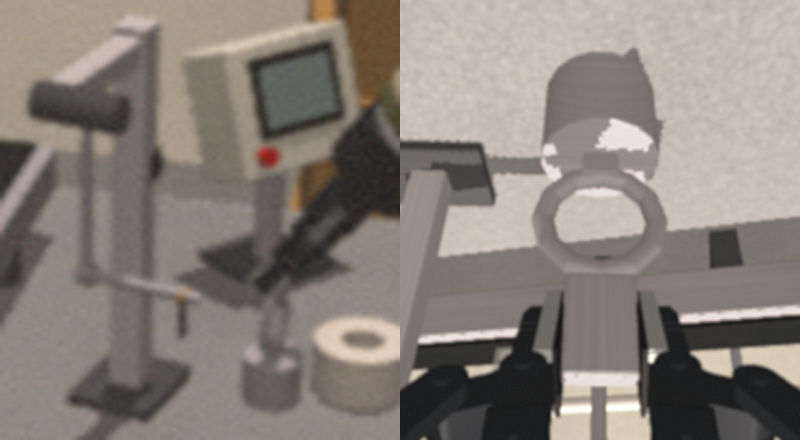

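The grasp is good: the gap is 22 mm, the load about 0.5 kg and the weight hangs upright. In the side tile the peg tip is at (197,298), the stem foot at (88,272) and the eye centre near (274,323). In the wrist tile the eye centre is (600,222) and the stem is in line at (598,405). I'll compare these with the predictions.

```bash
python3 - <<'E'
from h import *
import pickle
w,sd,sc=pickle.load(open('pre.pkl','rb'))
t=lambda p:np.round((np.array(p)-(215,100))*4)
tw=lambda p:np.round((np.array(p)-(130,50))*1.6+(400,0))
for n,X in dict(tip=S(-.1,0,.19),foot=S(0,0,.19),eye=S(-.16,0,.183),keep=S(-.085,0,.154),stemtop=S(0,0,.31),drum=S(-.16,0,.115)).items(): print(n,t(proj(sd,X)),tw(proj(w,X)))
E
```

```text
tip [199. 296.] [598. 306.]
foot [ 84. 271.] [599. 370.]
eye [271. 319.] [598. 221.]
keep [180. 332.] [598. 255.]
stemtop [ 85. 131.] [598. 614.]
drum [266. 395.] [598.  95.]
```

Predictions match to about 2 mm, with the eye slightly low, so I'll raise it 2 mm, push it in with a force guard and look before lowering.

```bash
cat > ins.py <<'E'
from h import *
import pickle
q,z=ori(YAW,.65); T=lambda x,h=.231:S(x,0,h)+.019*z
m.move_straight(T(-.15),v=.05); f0=m.observe()['wrist_force']
for x in(-.11,-.075,-.042):
    hit=m.move_straight(T(x),v=.06,stop_force=10); print(x,hit,(m.observe()['wrist_force']-f0).round(2))
    if hit: break
m.wait(.3)
print(m.observe()['t'],m.observe()['tcp_pos'],T(-.042),(m.observe()['wrist_force']-f0).round(2))
w,sd,sc=snap('wrist'),snap('side'),snap('scene'); pickle.dump((w,sd,sc),open('in.pkl','wb'))
c=lambda r,x,y,w,h,s:cv2.resize(r['color'][y:y+h,x:x+w,::-1],(int(w*s),int(h*s)),interpolation=cv2.INTER_CUBIC)
cv2.imwrite('pics/9.png',np.hstack([c(sd,205,110,75,100,5),c(w,130,50,250,275,1.6)[:,:]] if 0 else [c(sd,205,110,75,88,5),c(w,130,50,250,275,1.6)]))
E
python3 ins.py
```

```text
-0.11 False [ 0.35 -0.23 -0.04]
-0.075 False [-0.03  0.33 -0.76]
-0.042 False [ 0.84  0.99 -0.47]
35.4667 [ 0.65797188 -0.14917374  0.21587612] [ 0.65816863 -0.14914167  0.21587441] [ 0.69  0.38 -0.03]
```

View pics/9.png

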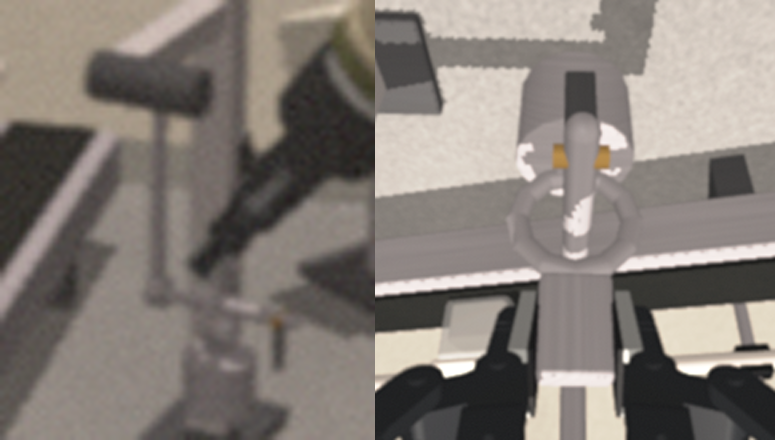

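The keeper has dropped outside the eye, at (583,95) in the wrist tile and (278,340) in the side tile, and the peg runs through the ring near its middle. Next I'll lower gently, release and back out along the tool axis.

```bash
cat > rel.py <<'E'
from h import *
import pickle
q,z=ori(YAW,.65); T=lambda x,h:S(x,0,h)+.019*z
f0=m.observe()['wrist_force']
for h in np.arange(.230,.2185,-.001):
    m.move_straight(T(-.042,h),v=.012)
    f=np.mean([ (m.wait(.02),m.observe()['wrist_force'])[1] for _ in range(4)],0)-f0
    if f[2]>3.2: break
print('h',h,f.round(2),m.observe()['t'])
m.wait(.4)
m.grip(.42,20); m.wait(.2)
P=m.observe()['tcp_pos']; m.move_straight(P-.05*z,v=.06); m.move_straight(P-.11*z,v=.15)
print(m.observe()['t'])
ss=[]
for i in range(10): ss.append(snap('side')); m.wait(.05)
w=snap('wrist'); pickle.dump((ss,w),open('out.pkl','wb'))
d=[cv2.phaseCorrelate(*[cv2.GaussianBlur(x['color'].astype(np.float32).mean(2),(0,0),1)[170:200,237:260].copy() for x in(ss[0],s)])[0] for s in ss]
print(np.round(d,2).tolist(),m.observe()['t'])
c=lambda r,x,y,w,h,s:cv2.resize(r['color'][y:y+h,x:x+w,::-1],(int(w*s),int(h*s)),interpolation=cv2.INTER_CUBIC)
cv2.imwrite('pics/10.png',np.hstack([c(ss[-1],205,110,75,88,5),c(w,130,50,250,275,1.6)]))
E
python3 rel.py
```

```text
h 0.224 [-2.78  2.29  9.34] 37.8333
40.25
[[0.0, -0.0], [-0.06, -0.04], [0.03, -0.02], [-0.04, 0.02], [-0.01, 0.04], [0.07, -0.04], [0.01, -0.04], [0.02, -0.06], [-0.04, 0.02], [-0.0, -0.02]] 41.3
```

View pics/10.png

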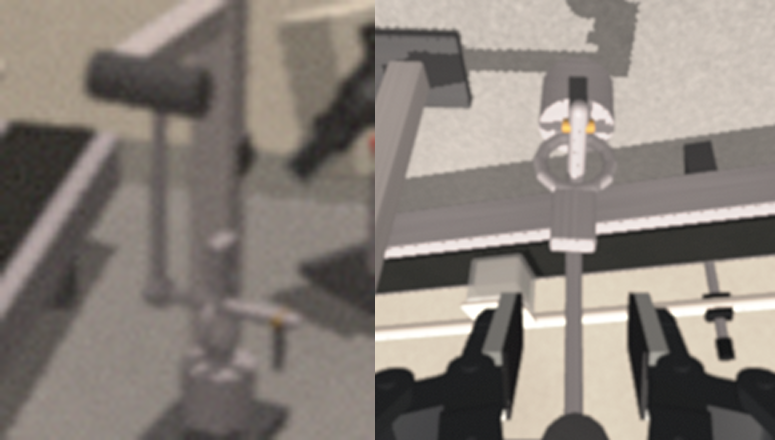

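The weight hangs upright, with the keeper down outside the eye and the gripper clear. Last check before sign-off is any sway left: I'll track the orange keeper pin and the tab top's bright face in the wrist view.

```bash
python3 - <<'E'
from h import *
R=[]
for i in range(10):
    im=snap('wrist')['color']; a=im[110:210,220:290].astype(int)
    o=(a[:,:,0]-a[:,:,2])>60; t=a.copy(); t=(a.mean(2)>200); t[:85]=0
    ys,xs=np.nonzero(o); y2,x2=np.nonzero(t[85:100]); R.append((xs.mean(),ys.mean(),len(xs),x2.mean() if len(x2) else 0,len(x2))); m.wait(.06)
R=np.array(R); print(R.round(2).tolist(),R.std(0).round(3),m.observe()['t'])
E
```

```text
[[36.75, 19.13, 83.0, 24.77, 265.0], [36.98, 19.17, 82.0, 24.78, 268.0], [36.44, 19.11, 84.0, 24.7, 267.0], [36.24, 19.1, 83.0, 24.38, 269.0], [36.38, 19.12, 85.0, 24.34, 270.0], [36.31, 19.1, 83.0, 24.38, 270.0], [36.89, 19.19, 81.0, 24.52, 271.0], [36.83, 19.18, 82.0, 24.53, 270.0], [36.83, 19.18, 82.0, 24.53, 270.0], [36.98, 19.17, 82.0, 24.52, 271.0]] [0.272 0.036 1.1   0.15  1.814] 42.3833
```

```bash
python3 - <<'E'
from h import *
m.wait(6)
R=[]
for i in range(8):
    a=snap('wrist')['color'][110:210,220:290].astype(int); ys,xs=np.nonzero((a[:,:,0]-a[:,:,2])>60); R.append((xs.mean(),ys.mean())); m.wait(.06)
print(np.round(R,2).tolist(),m.observe()['t'])
print(m.sign_off())
E
```

```text
[[36.44, 19.11], [36.24, 19.1], [36.18, 19.1], [36.68, 19.18], [36.95, 19.22], [36.75, 19.13], [36.9, 19.21], [36.81, 19.2]] 49.25
the job is handed in; nothing more can be done
None
```

The big tension weight is hanging on the hook's peg with the keeper flap down behind its eye, and I handed the job in at about 49 s of the 72 s allowed.

- **Stopping the hook:** It was swinging about ±0.43 rad. I moved the shut fingers in from the side past plumb until it leaned on them, then drew back very slowly. With the fingers 100 mm away, the side view showed only image noise, and only then did I pick up the weight.
- **Hanging the weight:** I gripped it by the tab with the gripper leaning back and pushed the eye in to about the seat. The keeper folded and dropped behind it. I then lowered it onto the peg, let go and backed out along the tool axis.
- **Force:** The highest force I read while lowering was about 9 N upward at contact.
- **Last checks:** The pictures show the weight upright, the keeper straight down outside the eye and the gripper clear. A small sway of about ±0.4 mm at the peg (roughly 0.003 rad) remained and had not died down after a 6 s wait. I judged that quiet enough to hand in.
- **Not checked:** I took no final picture of the other things on the table, though no move was planned to touch them.

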